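Refit the pressing head of a test jig's toggle clamp

TASK

Refit the pressing head on the level plunger of the orange test jig's toggle clamp: slide on the steel spacer sleeve first until it is home against the clamp's barrel, then the aluminium pressure disc up against the sleeve, and last push the black end cap on, open end first, until it clicks and sits against the disc. Work by feel and do not force anything on the plunger, leave all three parts in place and let go, and do not disturb the bottle, the device and the screwdriver on the desk.

Things in the scene. Friction and masses are not known exactly. Their poses are not given: they have to be found in the camera images.
- jig: Orange test jig, box 160 x 260 x 55 mm, fixed. Origin: centre of its underside, z up. A push-pull toggle clamp bolted on its lid holds a level plunger pointing along the jig's -y. Nominal plunger axis: jig x = 0, z = 101.5 mm; barrel end face (seat) at jig y = +10 mm. Bolted through slots on shims, the clamp may be off by 3 mm in x, 8 mm in y, 1.5 mm in z, 0.02 rad in yaw: not measured, to be felt.
- jig_seat (a point): Nominal point of the clamp's seat: centre of the barrel's end face, on the plunger axis; axes as the jig's, plunger along -y. Plunger from the seat: shank 18 mm dia for 36 mm, 3 mm cone, nose 13 mm dia to 62 mm, tip chamfered. Two spring balls at 51 mm make the nose 18 mm wide sideways; both bores of 20 mm clear them. Barrel 26 mm dia, first 25 mm free at its sides. More than 30 N of contact force harms the clamp.
- rack: Low orange parts rest, fixed, 50 x 206 mm; two 5 mm rods along its y, 18 mm apart, tops 26 mm above the desk, carry the three parts in a row, centres 62 mm apart, bores along the rods. Origin: centre of its underside. Which part is in which place changes.
- sleeve_c (a point): Centre of the steel spacer sleeve: plain tube 30 mm outside dia, 24 mm long, through bore 20 mm dia along its y. Lies on the rest, centre 39 mm above the desk. Either end may go first. About 75 g.
- disc_c (a point): Centre of the aluminium pressure disc: 48 mm outside dia, 16 mm thick, through bore 20 mm dia along its y. Stands on the rest, centre 49 mm above the desk. About 65 g.
- cap_c (a point): Centre of the black end cap: 32 mm outside dia, 36 mm long, axis y; open mouth at its +y end, closed at -y. Blind bore 15 mm dia, 25 mm deep, mouth widened to 18 mm for 2 mm. Lies on the rest, centre 40 mm up. Pushed on the nose it meets the spring balls (about 3 to 10 N), then they snap in its groove as the mouth meets the disc: centre 58 mm from the seat, 26 mm from the disc's centre.
- bottle: Clear drinking bottle with steel lid, 60 mm dia, 192 mm high, standing; origin under its centre. Not to be moved.
- device: Round black device, 60 mm dia, 12 mm high; origin under its centre. Not to be moved.
- screwdriver: Screwdriver 170 mm long lying on the desk along its x, handle to -x; origin under its middle. Not to be moved.
Mind the look-alikes: they are no part of the job. Of the things like the part that bears sleeve_c, leave any that is blue or red; of the rest the smaller one is meant.

How it is judged:
On the way, in this order (a step that is already met when the one before it is completed fails the run):
1. the sleeve is on the plunger, home against the clamp's barrel (clamp_c0 is the centre of the barrel's end face, on the plunger axis) (distance between sleeve_c and clamp_c0 below 0.0148 m and angle between the y axis of sleeve_c and the y axis of jig, either way round below 0.15 rad), for 0.2 s.
2. the disc is on the plunger, up against the home sleeve (all of step 1 and distance between disc_c and clamp_c0 between 0.031 and 0.035 m and distance between disc_c and sleeve_c below 0.0218 m and angle between the y axis of disc_c and the y axis of jig, either way round below 0.15 rad), for 0.2 s.
3. the cap is pushed fully on, its mouth against the disc (all of step 2 and distance between cap_c and disc_c below 0.0278 m and y of disc_c in the frame of cap_c above 0.024 m and angle between the y axis of cap_c and the y axis of jig, either way round below 0.15 rad), for 0.2 s.
At the end, for the whole second after the job is handed in: Sleeve home against the barrel (within 1.8 mm), disc against the sleeve and cap against the disc (each within 1.8 mm), cap's mouth towards the disc, all on the plunger (axes within 0.15 rad), at rest and released (all of step 3 and linear speed of each of sleeve, disc, cap below 0.02 m/s); the robot touches nothing.
It fails at once if more than 30 N is put on the clamp or its plunger (contact force between clamp and anything else above 30 N).
It fails at once if the bottle is moved by more than 20 mm (distance of bottle from where it was at the start of the episode above 0.02 m).
It fails at once if the device is moved by more than 20 mm (distance of device from where it was at the start of the episode above 0.02 m).
It fails at once if the screwdriver is moved by more than 20 mm (distance of screwdriver from where it was at the start of the episode above 0.02 m).
It also fails if it takes over 72 s, if anything falls off the work surface, if the arm or the gripper's body presses on something with over 40 N, if the wrist force passes 120 N, or if a joint passes its speed limit or range.

ROBOT

A 7-joint arm with a two-finger parallel gripper is mounted at the origin on the work surface. World frame = base frame: x ahead of the robot, y to its left, z up, the work surface at z = 0. Lengths are in m, angles in rad, forces in N, time in s.
With the tool pointing down it reaches from about 0.4 to 0.875 m from the base axis. Payload 6.5 kg.
Tool frame: the origin (TCP) lies at the very end of the fingers, on their centre line; the grasp point (between the pads) lies 19 mm behind it (r.grasp_offset is the distance from the TCP to the grasp point, in m); z points along the fingers, y is the line along which they close (so a half turn about z gives the same grasp; the last joint's range is limited). The gripper opens to 85 mm and grips with 20 to 120 N. Pads are 22 mm wide; open, the fingers measure 114 mm over their backs; the gripper's body (76 mm by 85 mm) begins 54 mm behind the grasp point. The pads swing forward as they close: fully open they stand 13 mm farther back than shut.
Start: joints at [1.088, 0.536, -0.004, 1.538, 0.003, 1.067, -0.071], TCP at [0.263, -0.594, 0.231] pointing down, gripper open.
Joint ranges: [-2.7, 2.7], [-0.37, 2.16], [-1.27, 1.26], [0.24, 2.4], [-1.31, 4.45], [0.19, 1.91], [-2.76, 2.76]. Speed limits (rad/s): [2.39, 2.39, 3.14, 3.14, 3.14, 3.14, 3.14].

INTERFACE

Orientations are given as a 3x3 rotation matrix whose columns are the frame's x, y, z axes.
In Python, from cell import r gives the robot as it stands.
- The arm moves only by the tool play_rows, never from a script. Its argument "moves" is a list of rows, each an object with "claw": the closure in counts, from 0 (fully open) to 255 (shut); "linear": the shift along the tool's x, y, z as a fraction of full scale, a list of three; "turn": the turn about the tool's z as a fraction of full scale. In form: [{"claw": claw, "linear": [dx, dy, dz], "turn": turn}, ...]. A call has 1 to 8 rows; each row is the pose to reach, as a shift and turn from the pose commanded when the call began, along the tool's axes at that moment; what a row does not reach only later rows make up. Full scale, the value 1, is 0.3 m for a shift and 90 degrees for a turn. A row lasts 1/12 s, in which the tool goes at most 41.7 mm and 7.16 degrees, less where a joint would pass 70% of its speed; a pose out of reach is approached as far as the arm can. A call with a number of a shift or a turn outside -1 to 1 is refused whole. A call with a gripper value outside its range is refused whole. The fingers move at their own pace and stop on an object; the grip force is fixed at half the most. Time passes only in rows, so rows that repeat a pose let the fingers close. It gives the time, the measured TCP pose, the force, the opening and the grip force at its end, in the units of the state.
- r.get_obs(): the state, without advancing time (a new reading comes with each control period).
- r.snapshot(name): name is "scene" or "side" or "wrist"; returns the picture (480x640x3 uint8, red, green, blue); there is no depth.
- r.calibration(name): a dict with "fov_y" (degrees; the focal length in pixels is half the picture's height over the tangent of half this angle, whatever the lens; pixels are square), "cx", "cy" (the principal point, pixels), "k1" (the pictures are not rectified: a ray, as slopes to the right and down, at radius r is drawn at 1 + k1 r^2 times it, then the intrinsics apply), "view" (4x4, takes a point from world to camera coordinates); the wrist camera has in their place "mount" (4x4, takes a point from camera to tool coordinates, whose origin is the TCP and whose axes are the flange's). Camera axes: x right, y up, looking along -z (the intrinsics and any distortion apply to the point x, -y, -z); pixel columns grow to the right and rows downward; lengths in m; the calibration is good to about 2 mm. A picture is of the moment at which its call begins: read the wrist's pose just before it. calibration takes no time and is no camera call.
- r.finish_job(): hands the job in; it is judged then, once.
Trained networks look in the newest picture that a camera, given by its name, has taken for a name from the list of things; names that differ only in an ending like _2 or _b are one class to them, and where a whole thing is asked for, a point or a joint stands for the part that bears it (a point fixed in the world has none). Each returns a list of dicts, best first, with "score" (0 to 1); they miss things now and then, are a little off and sometimes report something else, mostly with a low value. They report only what shows in the picture. A call takes as long as a camera call. They do not tell look-alikes from the thing itself.
- r.find_in(label, camera): "box" ([centre column, centre row, width, height] in pixels, round what is visible of it).
- r.spot_point(label, camera): "centre" ([column, row] in pixels: a listed point, or the origin of a listed thing).
The state is a dict: "clock": time; "joint_positions": joint angles; "joint_velocities": joint speeds; "effort": joint torques, N m; "tcp_pos": TCP position; "tcp_rot": TCP orientation; "ft_force": force on the tool from outside, world axes, zero at the start; "wrist_torque": the same for the moment, N m; "grip_width": finger opening in m; "gripper_force": force on a finger pad.
Only numpy, scipy, OpenCV 4.12 (cv2) and the standard library are available. Lean on these libraries where they do the work, as an engineer would, in place of code of your own. Each camera call takes 0.05 s, during which the arm holds its last target. There are 200 camera calls.

## Working session

There is one attempt and no reset: what is moved stays moved. The work goes in short steps, Python scripts to look and compute and a tool call to move; the robot and the scene stay as the last step left them, time stands still between calls to the robot, and variables do not carry over. Pictures are saved under pics/ and viewed, at most 10 in all, crops included, and the job is handed in when it is done.

Besides the shell and the picture viewer there is one more tool, called after ">>>" as name(argument=value, ...), one argument or row to a line, values as JSON. play_rows: Moves the arm, as the interface text tells. Shift numbers are shares of 0.3 m and turn numbers shares of 90 degrees, none past 1 either way. Its arguments: {"type":"object","properties":{"moves":{"type":"array","items":{"type":"object","properties":{"claw":{"type":"number"},"linear":{"type":"array","items":{"type":"number","minimum":-1,"maximum":1}},"turn":{"type":"number","minimum":-1,"maximum":1}}}}},"required":["moves"]}

```bash
ls; mkdir -p pics
cat > h.py <<'E'
import numpy as np, cv2
from cell import r
def K(c):
    f=240/np.tan(np.radians(c['fov_y'])/2); return f
def camray(name,px,obs=None):
    c=r.calibration(name); f=K(c)
    d=np.array([(px[0]-c['cx'])/f,(px[1]-c['cy'])/f])
    u=d.copy()
    for _ in range(30): u=d/(1+c['k1']*(u@u))
    v=np.array([u[0],-u[1],-1.0])
    if 'view' in c:
        M=np.linalg.inv(np.array(c['view']))
    else:
        T=np.eye(4);T[:3,:3]=obs['tcp_rot'];T[:3,3]=obs['tcp_pos'];M=T@np.array(c['mount'])
    return M[:3,3],M[:3,:3]@v
def onz(name,px,z,obs=None):
    o,d=camray(name,px,obs); return o+d*(z-o[2])/d[2]
def proj(name,P,obs=None):
    c=r.calibration(name); f=K(c)
    if 'view' in c: V=np.array(c['view'])
    else:
        T=np.eye(4);T[:3,:3]=obs['tcp_rot'];T[:3,3]=obs['tcp_pos'];V=np.linalg.inv(T@np.array(c['mount']))
    p=V[:3,:3]@np.asarray(P)+V[:3,3]; u=np.array([p[0],-p[1]])/-p[2]
    u=u*(1+c['k1']*(u@u)); return np.array([c['cx'],c['cy']])+f*u
def tri(rays):
    A=0;b=0
    for o,d in rays:
        d=d/np.linalg.norm(d);P=np.eye(3)-np.outer(d,d);A=A+P;b=b+P@o
    return np.linalg.solve(A,b)
def save(n,im): cv2.imwrite('pics/'+n+'.png',im[:,:,::-1])
E
python3 - <<'E'
from h import *
np.set_printoptions(precision=4,suppress=True)
print(r.get_obs())
for n in('scene','side','wrist'):
    c=r.calibration(n); print(n,c)
for n in('scene','side'):
    save(n,r.snapshot(n))
    for l in['jig','jig_seat','rack','sleeve_c','disc_c','cap_c','bottle','device','screwdriver']:
        print(n,l,[(np.round(q['centre']).tolist(),round(q['score'],2)) for q in r.spot_point(l,n)][:4])
E
```

```text
pics
{'clock': 0.0, 'joint_positions': array([ 1.0878,  0.5372, -0.0044,  1.5389,  0.0026,  1.0673, -0.0712]), 'joint_velocities': array([-0.0016, -0.0014,  0.0006,  0.0001, -0.0002,  0.001 , -0.0007]), 'effort': array([ -0.0002, -58.341 ,   1.0485, -25.9109,   0.0123,   0.0095,
        -0.0001]), 'tcp_pos': array([ 0.2629, -0.5938,  0.2304]), 'tcp_rot': array([[ 0.9144,  0.4049, -0.0008],
       [ 0.4049, -0.9144,  0.0016],
       [-0.0001, -0.0018, -1.    ]]), 'ft_force': array([-0.7233, -0.4002, -0.1295]), 'wrist_torque': array([ 0.0188,  0.0399, -0.0356]), 'gripper_force': 0.0, 'grip_width': 0.08524683195174079}
scene {'fov_y': 50.426830376730216, 'cx': 314.37655084975466, 'cy': 232.74818974031845, 'k1': 0.046527412313334314, 'view': array([[-0.51  ,  0.8599, -0.021 ,  0.3852],
       [-0.5241, -0.2912,  0.8003,  0.1944],
       [ 0.6821,  0.4192,  0.5992, -1.4631],
       [ 0.    ,  0.    ,  0.    ,  1.    ]])}
side {'fov_y': 57.85927611977664, 'cx': 311.908583658459, 'cy': 244.45340769819617, 'k1': -0.09976413120618054, 'view': array([[ 0.9342, -0.3563, -0.019 , -0.5776],
     
[... 583 characters left out ...]
84), ([234.0, 238.0], 0.65), ([266.0, 194.0], 0.48), ([249.0, 212.0], 0.46)]
scene disc_c [([276.0, 211.0], 0.53)]
scene cap_c [([301.0, 221.0], 0.52)]
scene bottle [([171.0, 260.0], 0.73)]
scene device [([432.0, 299.0], 0.26)]
scene screwdriver [([224.0, 287.0], 0.91), ([286.0, 317.0], 0.69)]
side jig [([260.0, 212.0], 0.96)]
side jig_seat [([252.0, 173.0], 0.77)]
side rack [([300.0, 347.0], 0.85)]
side sleeve_c [([317.0, 358.0], 0.9), ([373.0, 410.0], 0.71), ([364.0, 341.0], 0.59), ([262.0, 414.0], 0.55)]
side disc_c [([300.0, 330.0], 0.76)]
side cap_c [([283.0, 311.0], 0.81)]
side bottle [([445.0, 373.0], 0.73)]
side device [([370.0, 248.0], 0.93)]
side screwdriver [([404.0, 300.0], 0.7)]
```

View pics/scene.png

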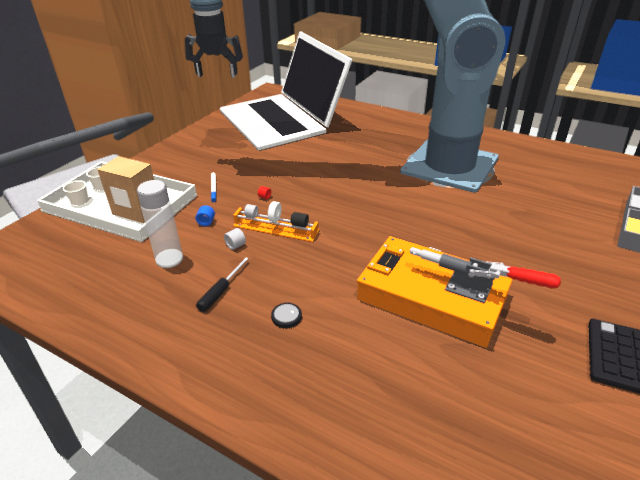

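View pics/side.png

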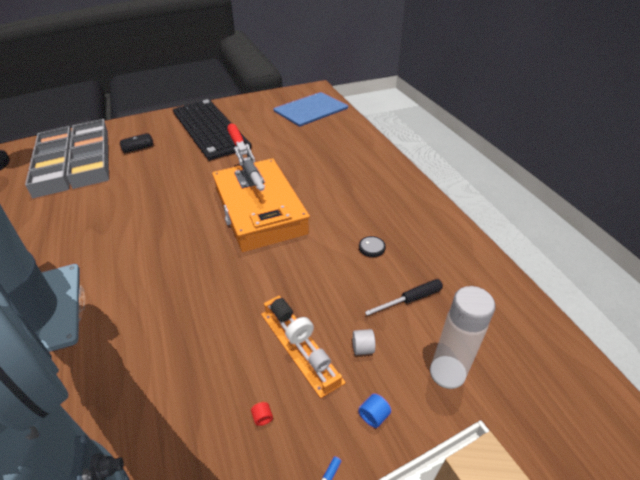

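Run:
```python
from h import *
np.set_printoptions(precision=4,suppress=True)
def two(l,a,b,z):
    print(l,'sc',onz('scene',a,z)[:2],'si',onz('side',b,z)[:2],'tri',tri([camray('scene',a),camray('side',b)]))
two('jig',(430,302),(260,212),0)
two('seat',(442,261),(252,173),.1015)
two('rack',(278,228),(300,347),0)
two('sleeve',(249,212),(317,358),.039)
two('disc',(276,211),(300,330),.049)
two('cap',(301,221),(283,311),.040)
two('bottle',(171,260),(445,373),0)
two('scr',(286,317),(404,300),0)
print(onz('side',(370,248),0))
for p in[(204,213),(234,238),(266,194),(249,212)]: print('sc',p,onz('scene',p,.039)[:2],onz('scene',p,.015)[:2])
for p in[(317,358),(373,410),(364,341),(262,414)]: print('si',p,onz('side',p,.039)[:2],onz('side',p,.015)[:2])
```

```text
jig sc [0.5527 0.149 ] si [0.5345 0.1358] tri [ 0.5386  0.147  -0.0111]
seat sc [0.5411 0.1563] si [0.5312 0.1559] tri [0.5334 0.1564 0.0984]
rack sc [ 0.4926 -0.2583] si [ 0.4944 -0.2652] tri [ 0.493  -0.2614 -0.0023]
sleeve sc [ 0.5154 -0.3237] si [ 0.5056 -0.3209] tri [ 0.5091 -0.3234  0.0373]
disc sc [ 0.4923 -0.2605] si [ 0.4966 -0.2646] tri [ 0.4948 -0.2619  0.0486]
cap sc [ 0.4876 -0.194 ] si [ 0.4842 -0.2076] tri [ 0.4835 -0.2     0.0337]
bottle sc [ 0.71   -0.4005] si [ 0.7051 -0.4073] tri [ 0.7069 -0.4052 -0.0043]
scr sc [ 0.7298 -0.0797] si [ 0.7202 -0.2386] tri [ 0.7216 -0.1513 -0.0646]
[ 0.7249 -0.0799  0.    ]
sc (204, 213) [ 0.5713 -0.4158] [ 0.5461 -0.4421]
sc (234, 238) [ 0.615  -0.2916] [ 0.5913 -0.3135]
sc (266, 194) [ 0.4297 -0.3341] [ 0.3995 -0.3575]
sc (249, 212) [ 0.5154 -0.3237] [ 0.4883 -0.3467]
si (317, 358) [ 0.5056 -0.3209] [ 0.511  -0.3065]
si (373, 410) [ 0.5504 -0.4368] [ 0.5574 -0.4269]
si (364, 341) [ 0.5917 -0.3193] [ 0.6004 -0.3049]
si (262, 414) [ 0.3936 -0.382 ] [ 0.3946 -0.37  ]
```

The scene shows the rest at (278,228) carrying the sleeve, disc and cap in a row. The loose grey look-alike is at (235,238), blue at (205,215), red at (264,192). The plunger's tip is at (415,252) and points toward world -y. The side picture agrees: sleeve (317,358), disc (300,330), cap (283,311). I'll move above the rest now.

>>> play_rows(
  moves=[
    {"claw": 0, "linear": [1, -0.65, 0], "turn": -0.86},
    {"claw": 0, "linear": [1, -0.65, 0], "turn": -0.86},
    {"claw": 0, "linear": [1, -0.65, 0], "turn": -0.86},
    {"claw": 0, "linear": [1, -0.65, 0], "turn": -0.86},
    {"claw": 0, "linear": [1, -0.65, 0], "turn": -0.86},
    {"claw": 0, "linear": [1, -0.65, 0], "turn": -0.86},
    {"claw": 0, "linear": [1, -0.65, 0], "turn": -0.86},
    {"claw": 0, "linear": [1, -0.65, 0], "turn": -0.86},
  ],
)

```text
clock: 1.67
tcp_pos: [0.4459, -0.3134, 0.2317]
tcp_rot: [[0.148, 0.989, 0.001], [0.989, -0.148, -0.001], [-0.001, 0.001, -1.0]]
ft_force: [1.3, -0.9, 0.4]
grip_width: 0.0853
gripper_force: 0.0
```

>>> play_rows(
  moves=[
    {"claw": 0, "linear": [0, 0, 0], "turn": -0.2},
    {"claw": 0, "linear": [0, 0, 0], "turn": -0.2},
    {"claw": 0, "linear": [0, 0, 0], "turn": -0.23},
    {"claw": 0, "linear": [0, 0, 0], "turn": -0.23},
  ],
)

```text
clock: 2.0
tcp_pos: [0.4452, -0.315, 0.2313]
tcp_rot: [[-0.21, 0.978, 0.0], [0.978, 0.21, -0.0], [-0.0, 0.0, -1.0]]
ft_force: [-0.1, 0.4, 0.3]
grip_width: 0.0852
gripper_force: 0.0
```

Run:
```python
from h import *
np.set_printoptions(precision=4,suppress=True)
o=r.get_obs(); print(o['clock'],o['tcp_pos'],o['tcp_rot'],o['joint_positions'],o['ft_force'])
save('w1',r.snapshot('wrist'))
for l,z in[('rack',0),('sleeve_c',.039),('disc_c',.049),('cap_c',.04)]:
    for q in r.spot_point(l,'wrist')[:3]: print(l,np.round(q['centre'],1),round(q['score'],2),onz('wrist',q['centre'],z,o))
    print(l,[np.round(q['box']) for q in r.find_in(l,'wrist')[:3]])
```

```text
2.0 [ 0.4452 -0.315   0.2313] [[-0.2099  0.9777  0.0001]
 [ 0.9777  0.2099 -0.0001]
 [-0.0001  0.0001 -1.    ]] [ 0.8441  0.3882 -0.394   1.7999  0.175   0.9876  0.5912] [-0.0557  0.3816  0.2897]
rack [array([379., 156.,  65., 240.]), array([387.,  85.,  42.,  51.])]
sleeve_c [248.7 243.3] 0.96 [ 0.396  -0.3567  0.039 ]
sleeve_c [470.5 230.6] 0.94 [ 0.5882 -0.3031  0.039 ]
sleeve_c [393.5 334.4] 0.82 [ 0.5483 -0.4184  0.039 ]
sleeve_c [array([394., 335.,  44.,  48.]), array([378., 236.,  36.,  32.]), array([473., 233.,  57.,  57.])]
disc_c [384.4 164.3] 0.89 [ 0.4949 -0.2626  0.049 ]
disc_c [526.3 334.1] 0.56 [ 0.6714 -0.3876  0.049 ]
disc_c [array([386., 167.,  62.,  25.]), array([379., 235.,  36.,  31.])]
cap_c [386.5  86.9] 0.94 [ 0.4825 -0.2025  0.04  ]
cap_c [array([387.,  85.,  42.,  53.])]
```

View pics/w1.png

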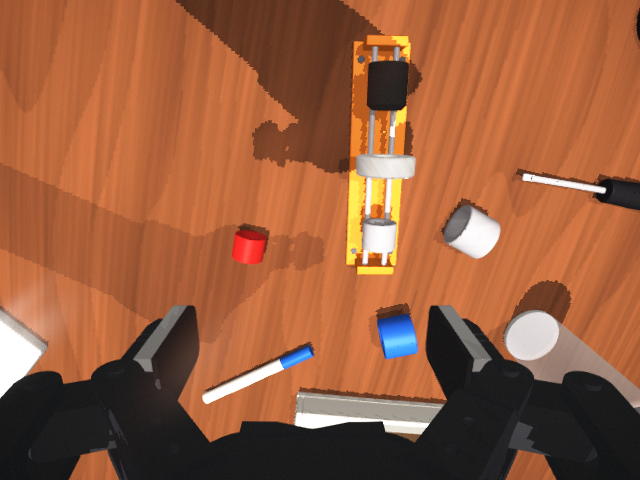

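The wrist picture shows the sleeve at (379,235), disc at (385,165) and cap at (387,86). The larger grey look-alike at (472,232) is off the rest.

Run:
```python
from h import *
np.set_printoptions(precision=4,suppress=True)
o=r.get_obs()
S=onz('wrist',(378,236),.039,o);D=onz('wrist',(385.3,165.5),.049,o);C=onz('wrist',(386.8,86),.04,o)
print(S,D,C)
for a,b in((S,D),(D,C),(S,C)): print(np.linalg.norm(b-a),np.degrees(np.arctan2(-(b-a)[0],(b-a)[1])))
# rods: upper centre line ends ; base ends
for p in((367,41),(409,37),(356,272),(394,272)): print(onz('wrist',p,.026,o))
R=o['tcp_rot']; print((S-o['tcp_pos'])@R/.3)
```

```text
[ 0.5075 -0.326   0.039 ] [ 0.496  -0.2637  0.049 ] [ 0.483 -0.202  0.04 ]
0.06413983558261138 10.499517853249582
0.06368217286505154 11.900966464625505
0.12639299084594252 11.198509651031925
[ 0.4605 -0.1694  0.026 ]
[ 0.4936 -0.1588  0.026 ]
[ 0.499 -0.368  0.026]
[ 0.5346 -0.3606  0.026 ]
[-0.0782  0.1962  0.641 ]
```

>>> play_rows(
  moves=[
    {"claw": 0, "linear": [-0.073, 0.196, 0.1], "turn": 0.005},
    {"claw": 0, "linear": [-0.073, 0.196, 0.3], "turn": 0.005},
    {"claw": 0, "linear": [-0.073, 0.196, 0.45], "turn": 0.005},
    {"claw": 0, "linear": [-0.073, 0.196, 0.55], "turn": 0.005},
    {"claw": 0, "linear": [-0.073, 0.196, 0.6], "turn": 0.005},
    {"claw": 0, "linear": [-0.073, 0.196, 0.65], "turn": 0.005},
    {"claw": 0, "linear": [-0.073, 0.196, 0.7], "turn": 0.005},
    {"claw": 0, "linear": [-0.073, 0.196, 0.7], "turn": 0.005},
  ],
)

```text
clock: 3.12
tcp_pos: [0.5056, -0.3234, 0.0185]
tcp_rot: [[-0.198, 0.98, -0.004], [0.98, 0.198, 0.002], [0.003, -0.003, -1.0]]
ft_force: [-0.4, -0.4, 0.6]
grip_width: 0.0855
gripper_force: 0.0
```

>>> play_rows(
  moves=[
    {"claw": 200, "linear": [0, 0, 0], "turn": 0},
    {"claw": 200, "linear": [0, 0, 0], "turn": 0},
    {"claw": 200, "linear": [0, 0, 0], "turn": 0},
    {"claw": 200, "linear": [0, 0, 0], "turn": 0},
    {"claw": 200, "linear": [0, 0, 0], "turn": 0},
    {"claw": 200, "linear": [0, 0, 0], "turn": 0},
  ],
)

```text
clock: 3.62
tcp_pos: [0.5079, -0.325, 0.0227]
tcp_rot: [[-0.198, 0.98, 0.002], [0.98, 0.198, -0.001], [-0.002, 0.001, -1.0]]
ft_force: [-1.1, -0.2, 5.9]
grip_width: 0.0291
gripper_force: 58.7
```

>>> play_rows(
  moves=[
    {"claw": 200, "linear": [0, 0, -0.1], "turn": 0},
    {"claw": 200, "linear": [0, 0, -0.25], "turn": 0},
    {"claw": 200, "linear": [0.05, 0.03, -0.4], "turn": 0},
    {"claw": 200, "linear": [0.2, 0.1, -0.5], "turn": 0},
    {"claw": 200, "linear": [0.35, 0.2, -0.6], "turn": 0},
    {"claw": 200, "linear": [0.5, 0.3, -0.7], "turn": 0},
    {"claw": 200, "linear": [0.65, 0.3, -0.75], "turn": 0},
    {"claw": 200, "linear": [0.8, 0.3, -0.75], "turn": 0},
  ],
)

```text
clock: 4.28
tcp_pos: [0.5509, -0.133, 0.2315]
tcp_rot: [[-0.197, 0.98, 0.004], [0.98, 0.197, -0.001], [-0.002, 0.004, -1.0]]
ft_force: [0.8, -0.0, 0.3]
grip_width: 0.0287
gripper_force: 59.8
```

>>> play_rows(
  moves=[
    {"claw": 200, "linear": [0.13, 0, 0], "turn": 0},
    {"claw": 200, "linear": [0.26, 0, 0], "turn": 0},
    {"claw": 200, "linear": [0.3, 0, 0], "turn": 0},
    {"claw": 200, "linear": [0.3, 0, 0], "turn": 0},
    {"claw": 200, "linear": [0.3, 0, 0], "turn": 0},
  ],
)

```text
clock: 4.7
tcp_pos: [0.5312, -0.0457, 0.2291]
tcp_rot: [[-0.2, 0.98, 0.0], [0.98, 0.2, -0.001], [-0.001, 0.0, -1.0]]
ft_force: [-0.2, -0.4, -1.5]
grip_width: 0.0285
gripper_force: 59.8
```

Run:
```python
from h import *
np.set_printoptions(precision=4,suppress=True)
o=r.get_obs(); print(o['clock'],o['tcp_pos'],o['tcp_rot'],o['joint_positions'],o['ft_force'],o['wrist_torque'])
save('w2',r.snapshot('wrist'))
for l,z in[('jig',0),('jig_seat',.1015)]:
    for q in r.spot_point(l,'wrist')[:3]: print(l,np.round(q['centre'],1),round(q['score'],2),onz('wrist',q['centre'],z,o))
```

```text
4.7 [ 0.5312 -0.0457  0.2291] [[-0.1996  0.9799  0.0005]
 [ 0.9799  0.1996 -0.0007]
 [-0.0008  0.0003 -1.    ]] [ 0.3723  0.38   -0.4655  1.8297  0.203   0.9783  0.0225] [-0.1822 -0.3736 -1.5002] [-0.057  -0.0062 -0.0315]
```

View pics/w2.png

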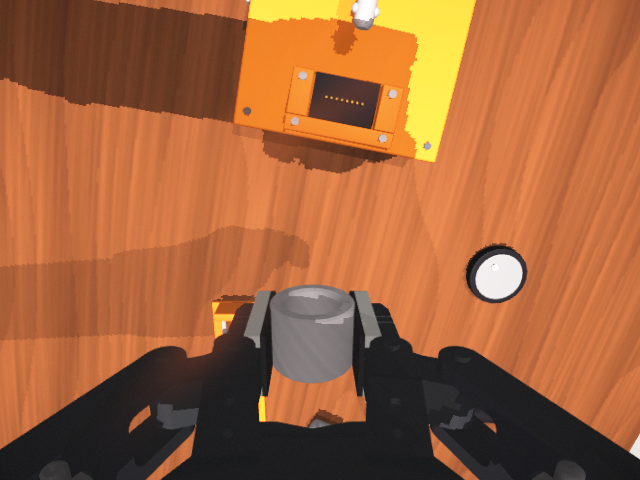

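The picture shows the held sleeve at (313,330), the jig's front top edge from (235,123) to (437,162), and the plunger tip at (364,20). The jig is turned about 11° relative to the tool.

Run:
```python
from h import *
np.set_printoptions(precision=4,suppress=True)
o=r.get_obs()
a=onz('wrist',(235,123),.055,o);b=onz('wrist',(437,162),.055,o);print(a,b,np.linalg.norm(b-a),np.degrees(np.arctan2((b-a)[1],(b-a)[0])))
t=onz('wrist',(364,22),.1015,o);print(t,(t-o['tcp_pos'])@o['tcp_rot'])
```

```text
[0.4577 0.0124 0.055 ] [0.6213 0.0146 0.055 ] 0.16357001893891676 0.7673410349630956
[0.5368 0.0914 0.1015] [0.1357 0.0326 0.127 ]
```

>>> play_rows(
  moves=[
    {"claw": 200, "linear": [0.1, 0.08, 0], "turn": 0.08},
    {"claw": 200, "linear": [0.2, 0.08, 0], "turn": 0.12},
    {"claw": 200, "linear": [0.275, 0.08, 0.1], "turn": 0.12},
    {"claw": 200, "linear": [0.275, 0.08, 0.22], "turn": 0.12},
    {"claw": 200, "linear": [0.275, 0.08, 0.34], "turn": 0.12},
    {"claw": 200, "linear": [0.275, 0.08, 0.46], "turn": 0.12},
    {"claw": 200, "linear": [0.275, 0.08, 0.48], "turn": 0.12},
    {"claw": 200, "linear": [0.275, 0.08, 0.48], "turn": 0.12},
  ],
)

```text
clock: 5.52
tcp_pos: [0.5368, 0.0383, 0.0827]
tcp_rot: [[-0.009, 1.0, -0.005], [1.0, 0.009, -0.001], [-0.001, -0.005, -1.0]]
ft_force: [0.4, -0.4, -0.9]
grip_width: 0.0286
gripper_force: 59.8
```

Run:
```python
from h import *
np.set_printoptions(precision=4,suppress=True)
o=r.get_obs(); print(o['clock'],o['tcp_pos'],o['tcp_rot'],o['ft_force'])
save('w3',r.snapshot('wrist'))
for z in(.1015,):
  for yy in(.0915,.1535,.14,.175): print(yy,proj('wrist',(.538-.0134*(yy-.1435),yy,z),o))
```

```text
5.5167 [0.5368 0.0383 0.0827] [[-0.0093  0.9999 -0.0051]
 [ 1.      0.0093 -0.0009]
 [-0.0008 -0.0051 -1.    ]] [ 0.3899 -0.4395 -0.9408]
0.0915 [320.0489 186.3827]
0.1535 [320.3822 -29.0474]
0.14 [320.34    21.3242]
0.175 [ 320.389  -111.4038]
```

View pics/w3.png

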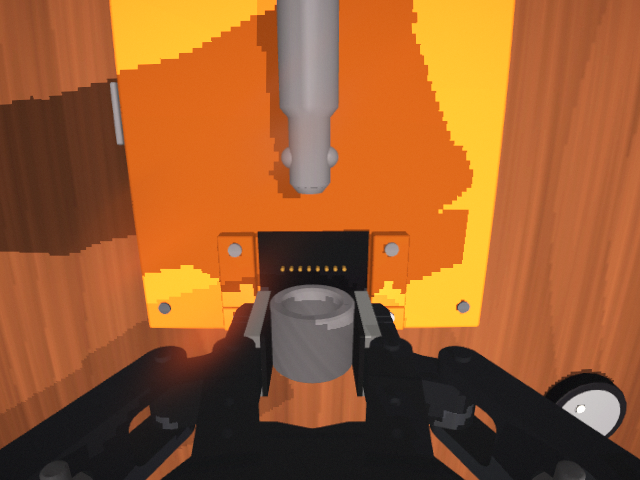

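The picture shows the plunger straight up the image, with its tip at (309,190) and its shank spanning columns 278–339. The sleeve's mouth is centred at column 313. I'll measure these sub-pixel.

```bash
cat >> h.py <<'E'
def plung(o,im,rows):
    # grey (low saturation) run around col 310 -> left,right edges
    hsv=cv2.cvtColor(im,cv2.COLOR_RGB2HSV)[:,:,1].astype(float)
    out=[]
    for y in rows:
        s=hsv[y];th=110
        a=309
        while s[a]<th and a>200:a-=1
        b=309
        while s[b]<th and b<430:b+=1
        la=a+(s[a]-th)/(s[a]-s[a+1]); rb=b-(s[b]-th)/(s[b]-s[b-1]); out.append((y,la,rb))
    return out
E
python3 - <<'E'
from h import *
np.set_printoptions(precision=4,suppress=True)
o=r.get_obs(); print(o['tcp_pos'],o['tcp_rot'][2],o['tcp_rot'][1]); im=r.snapshot('wrist'); o2=r.get_obs(); print(o2['tcp_pos'],o2['tcp_rot'][2])
for y,a,b in plung(o,im,[5,20,40,60,80,120,130,140,175,185]):
    P=onz('wrist',(a,y),.1015,o);Q=onz('wrist',(b,y),.1015,o)
    t=((P+Q)/2-o['tcp_pos'])@o['tcp_rot']
    print(y,round(a,1),round(b,1),'w',np.linalg.norm(P-Q)*1e3,'world',(P+Q)/2,'tool',t*1e3)
# sleeve predicted px at tool y=0, 10mm up
for d in((.012,0,-.0163+.0),(.012,.015,-.0163),(.012,-.015,-.0163),(.012,0,-.0313)):
    print(proj('wrist',o['tcp_pos']+o['tcp_rot']@np.array(d),o))
E
```

```text
[0.5386 0.0389 0.0848] [-0.0002 -0.001  -1.    ] [ 1.      0.0095 -0.0002]
[0.5397 0.0392 0.0861] [ 0.0001  0.0018 -1.    ]
5 271.4 332.0 w 17.818092007363596 world [0.5342 0.1455 0.1015] tool [106.6941  -3.3481 -16.7048]
20 271.5 331.7 w 17.81527894335125 world [0.5342 0.1414 0.1015] tool [102.5619  -3.4103 -16.7039]
40 272.0 331.7 w 17.86906382655218 world [0.5343 0.1358 0.1015] tool [ 96.9851  -3.3574 -16.7027]
60 272.6 331.8 w 17.85958585642684 world [0.5345 0.1302 0.1015] tool [ 91.3216  -3.2744 -16.7015]
80 273.4 331.6 w 17.772944749978187 world [0.5346 0.1244 0.1015] tool [ 85.5611  -3.2045 -16.7002]
120 282.8 323.7 w 12.790272508099246 world [0.5349 0.1125 0.1015] tool [ 73.7006  -3.0268 -16.6978]
130 283.2 323.7 w 12.7168271141409 world [0.535  0.1095 0.1015] tool [ 70.6601  -2.9632 -16.6971]
140 283.5 323.8 w 12.733056511915086 world [0.535  0.1064 0.1015] tool [ 67.5858  -2.9392 -16.6965]
175 284.4 323.8 w 12.743880526944134 world [0.5352 0.0954 0.1015] tool [ 56.5373  -2.8262 -16.6941]
185 285.6 322.2 w 11.90606340348649 world [0.5352 0.0921 0.1015] tool [ 53.2912  -2.9093 -16.6933]
[312.6494 300.6149]
[354.7237 300.5968]
[270.5654 300.5359]
[312.7395 320.8074]
```

>>> play_rows(
  moves=[
    {"claw": 200, "linear": [0.03, -0.006, 0], "turn": -0.007},
    {"claw": 200, "linear": [0.06, -0.006, 0], "turn": -0.007},
    {"claw": 200, "linear": [0.09, -0.006, 0], "turn": -0.007},
    {"claw": 200, "linear": [0.1, -0.006, 0], "turn": -0.007},
    {"claw": 200, "linear": [0.1, -0.006, 0], "turn": -0.007},
    {"claw": 200, "linear": [0.1, -0.006, 0], "turn": -0.007},
    {"claw": 200, "linear": [0.1, -0.006, 0], "turn": -0.007},
    {"claw": 200, "linear": [0.1, -0.006, 0], "turn": -0.007},
  ],
)

```text
clock: 6.28
tcp_pos: [0.5362, 0.0691, 0.0847]
tcp_rot: [[-0.021, 1.0, -0.0], [1.0, 0.021, -0.0], [-0.0, -0.0, -1.0]]
ft_force: [0.4, 0.2, -0.6]
grip_width: 0.0288
gripper_force: 59.8
```

```bash
cat > m.py <<'E'
from h import *
np.set_printoptions(precision=4,suppress=True)
def meas(rows,tag=None):
    o=r.get_obs(); im=r.snapshot('wrist'); o2=r.get_obs(); print(o['clock'],o['tcp_pos'],o2['tcp_pos'],o['tcp_rot'][:,0],o['tcp_rot'][2],o['ft_force'],o['wrist_torque'])
    if tag: save(tag,im)
    for y,a,b in plung(o,im,rows):
        P=onz('wrist',(a,y),.1015,o);Q=onz('wrist',(b,y),.1015,o)
        t=((P+Q)/2-o['tcp_pos'])@o['tcp_rot']
        print(y,round(a,1),round(b,1),'w',np.linalg.norm(P-Q)*1e3,'world',(P+Q)/2,'tool',t*1e3)
    return o,im
E
python3 - <<'E'
from m import *
meas([20,60,100,140,160,180,200,210,225,260,270,280],'w4')
E
```

```text
6.2833 [0.5362 0.0691 0.0847] [0.5362 0.0692 0.0846] [-0.0213  0.9998 -0.0005] [-0.0005 -0.0002 -1.    ] [ 0.3924  0.2203 -0.6449] [ 0.0045  0.0021 -0.0639]
20 235.7 387.9 w 45.08788341973025 world [0.5337 0.1718 0.1015] tool [102.6633  -0.378  -16.8911]
60 269.1 354.3 w 25.7069389710484 world [0.5339 0.1604 0.1015] tool [ 91.3198  -0.3993 -16.886 ]
100 282.5 340.6 w 17.92559375526975 world [0.5341 0.1488 0.1015] tool [ 79.6866  -0.4443 -16.8807]
140 283.6 339.7 w 17.7224325129961 world [0.5344 0.1367 0.1015] tool [ 67.6018  -0.4015 -16.8752]
160 283.8 339.6 w 17.830984635092836 world [0.5346 0.1305 0.1015] tool [ 61.3534  -0.3911 -16.8724]
180 284.2 339.1 w 17.771038845657216 world [0.5347 0.1241 0.1015] tool [ 54.9511  -0.3938 -16.8695]
200 284.3 338.7 w 17.879834058537195 world [0.5348 0.1175 0.1015] tool [ 48.3819  -0.4371 -16.8665]
210 287.8 335.4 w 15.729397539232272 world [0.5349 0.1142 0.1015] tool [ 45.0296  -0.4061 -16.865 ]
225 292.3 330.7 w 12.841924401340732 world [0.535  0.1091 0.1015] tool [ 39.9132  -0.4246 -16.8627]
260 292.9 330.1 w 12.77896534492652 world [0.5352 0.0967 0.1015] tool [ 27.5266  -0.4128 -16.8571]
270 293.3 329.8 w 12.624663935814644 world [0.5353 0.093  0.1015] tool [ 23.8621  -0.3927 -16.8554]
280 300.6 322.5 w 7.651441754535546 world [0.5354 0.0893 0.1015] tool [ 20.1389  -0.395  -16.8538]
```

View pics/w4.png

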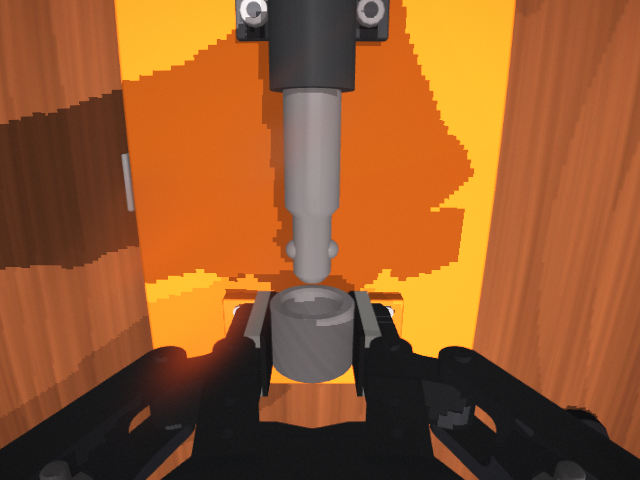

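The picture shows the sleeve at (313,300) directly in front of the plunger tip (312,280), well aligned, and the barrel face at row 90. I'll enter the nose.

>>> play_rows(
  moves=[
    {"claw": 200, "linear": [0.01, -0.0013, 0], "turn": 0},
    {"claw": 200, "linear": [0.03, -0.0013, 0], "turn": 0},
    {"claw": 200, "linear": [0.05, -0.0013, 0], "turn": 0},
    {"claw": 200, "linear": [0.07, -0.0013, 0], "turn": 0},
    {"claw": 200, "linear": [0.09, -0.0013, 0], "turn": 0},
    {"claw": 200, "linear": [0.1, -0.0013, 0], "turn": 0},
    {"claw": 200, "linear": [0.1, -0.0013, 0], "turn": 0},
    {"claw": 200, "linear": [0.1, -0.0013, 0], "turn": 0},
  ],
)

```text
clock: 7.0
tcp_pos: [0.5352, 0.0999, 0.0847]
tcp_rot: [[-0.023, 1.0, -0.0], [1.0, 0.023, -0.0], [-0.0, -0.0, -1.0]]
ft_force: [-0.1, -1.0, -1.5]
grip_width: 0.0287
gripper_force: 59.8
```

>>> play_rows(
  moves=[
    {"claw": 200, "linear": [0.006, 0, 0], "turn": 0},
    {"claw": 200, "linear": [0.012, 0, 0], "turn": 0},
    {"claw": 200, "linear": [0.018, 0, 0], "turn": 0},
    {"claw": 200, "linear": [0.018, 0, 0], "turn": 0},
  ],
)

```text
clock: 7.33
tcp_pos: [0.5351, 0.1055, 0.0847]
tcp_rot: [[-0.022, 1.0, 0.0], [1.0, 0.022, 0.0], [0.0, 0.0, -1.0]]
ft_force: [-0.1, -0.0, -1.1]
grip_width: 0.029
gripper_force: 59.8
```

>>> play_rows(
  moves=[
    {"claw": 200, "linear": [0.006, 0, 0], "turn": 0},
    {"claw": 200, "linear": [0.012, 0, 0], "turn": 0},
    {"claw": 200, "linear": [0.018, 0, 0], "turn": 0},
    {"claw": 200, "linear": [0.024, 0, 0], "turn": 0},
    {"claw": 200, "linear": [0.03, 0, 0], "turn": 0},
    {"claw": 200, "linear": [0.03, 0, 0], "turn": 0},
  ],
)

```text
clock: 7.83
tcp_pos: [0.5349, 0.1147, 0.0848]
tcp_rot: [[-0.023, 1.0, 0.0], [1.0, 0.023, 0.0], [0.0, 0.0, -1.0]]
ft_force: [0.9, -0.1, -0.7]
grip_width: 0.0287
gripper_force: 59.8
```

Run:
```python
from m import *
meas([180,200,220,240],'w5')
```

```text
7.8333 [0.5349 0.1147 0.0848] [0.5349 0.1144 0.0847] [-0.0226  0.9997  0.0004] [ 0.0004  0.0001 -1.    ] [ 0.8696 -0.105  -0.6622] [ 0.019  -0.0295 -0.0129]
180 273.8 352.7 w 25.603171940289496 world [0.5337 0.1697 0.1015] tool [ 54.9403   0.1297 -16.728 ]
200 274.3 352.3 w 25.65845637391326 world [0.5339 0.1631 0.1015] tool [ 48.3625   0.1559 -16.7304]
220 274.5 351.6 w 25.696072718653703 world [0.534  0.1563 0.1015] tool [ 41.6038   0.0927 -16.7328]
240 282.6 344.0 w 20.757080145928622 world [0.5342 0.1494 0.1015] tool [ 34.6495   0.1788 -16.7353]
```

View pics/w5.png

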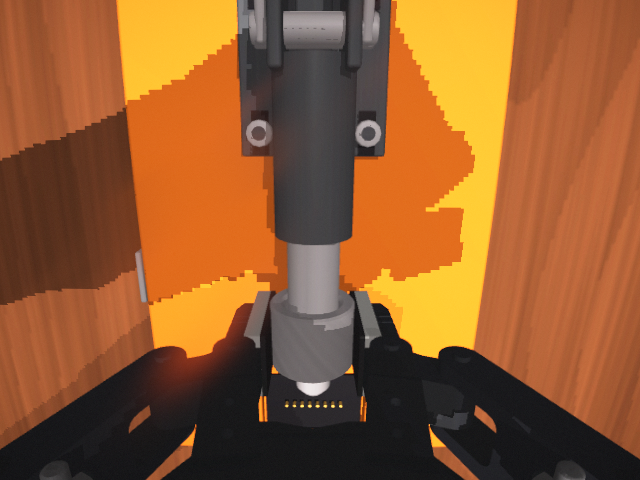

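The sleeve at (313,330) is around the shank, about 24 mm short of the barrel face at row 243.

>>> play_rows(
  moves=[
    {"claw": 200, "linear": [0.015, 0, 0], "turn": 0},
    {"claw": 200, "linear": [0.03, 0, 0], "turn": 0},
    {"claw": 200, "linear": [0.045, 0, 0], "turn": 0},
    {"claw": 200, "linear": [0.06, 0, 0], "turn": 0},
    {"claw": 200, "linear": [0.067, 0, 0], "turn": 0},
    {"claw": 200, "linear": [0.067, 0, 0], "turn": 0},
    {"claw": 200, "linear": [0.067, 0, 0], "turn": 0},
  ],
)

```text
clock: 8.47
tcp_pos: [0.5344, 0.1343, 0.0847]
tcp_rot: [[-0.022, 1.0, -0.0], [1.0, 0.022, -0.0], [-0.0, -0.0, -1.0]]
ft_force: [-0.2, 0.1, -1.8]
grip_width: 0.0287
gripper_force: 59.8
```

>>> play_rows(
  moves=[
    {"claw": 200, "linear": [0.003, 0, 0], "turn": 0},
    {"claw": 200, "linear": [0.006, 0, 0], "turn": 0},
    {"claw": 200, "linear": [0.006, 0, 0], "turn": 0},
  ],
)

```text
clock: 8.72
tcp_pos: [0.5344, 0.136, 0.0847]
tcp_rot: [[-0.022, 1.0, -0.0], [1.0, 0.022, 0.0], [0.0, -0.0, -1.0]]
ft_force: [0.4, 0.1, -1.6]
grip_width: 0.0288
gripper_force: 59.8
```

>>> play_rows(
  moves=[
    {"claw": 200, "linear": [0.003, 0, 0], "turn": 0},
    {"claw": 200, "linear": [0.003, 0, 0], "turn": 0},
  ],
)

```text
clock: 8.88
tcp_pos: [0.5344, 0.137, 0.0847]
tcp_rot: [[-0.022, 1.0, -0.0], [1.0, 0.022, 0.0], [0.0, -0.0, -1.0]]
ft_force: [0.7, -0.6, -0.1]
grip_width: 0.0286
gripper_force: 59.8
```

>>> play_rows(
  moves=[
    {"claw": 200, "linear": [0.002, 0, 0], "turn": 0},
    {"claw": 200, "linear": [0.004, 0, 0], "turn": 0},
    {"claw": 200, "linear": [0.004, 0, 0], "turn": 0},
  ],
)

```text
clock: 9.13
tcp_pos: [0.5344, 0.1383, 0.0847]
tcp_rot: [[-0.022, 1.0, 0.0], [1.0, 0.022, 0.0], [0.0, 0.0, -1.0]]
ft_force: [0.5, 0.3, -0.5]
grip_width: 0.029
gripper_force: 59.8
```

>>> play_rows(
  moves=[
    {"claw": 200, "linear": [0.002, 0, 0], "turn": 0},
    {"claw": 200, "linear": [0.003, 0, 0], "turn": 0},
    {"claw": 200, "linear": [0.003, 0, 0], "turn": 0},
  ],
)

```text
clock: 9.38
tcp_pos: [0.5343, 0.1389, 0.0847]
tcp_rot: [[-0.022, 1.0, -0.0], [1.0, 0.022, -0.0], [-0.0, -0.0, -1.0]]
ft_force: [1.2, 0.1, -1.6]
grip_width: 0.0288
gripper_force: 59.8
```

>>> play_rows(
  moves=[
    {"claw": 200, "linear": [0.002, 0, 0], "turn": 0},
    {"claw": 200, "linear": [0.003, 0, 0], "turn": 0},
    {"claw": 200, "linear": [0.003, 0, 0], "turn": 0},
  ],
)

```text
clock: 9.63
tcp_pos: [0.5343, 0.139, 0.0847]
tcp_rot: [[-0.021, 1.0, -0.0], [1.0, 0.021, -0.001], [-0.001, -0.0, -1.0]]
ft_force: [-0.4, -4.0, 0.4]
grip_width: 0.0287
gripper_force: 60.0
```

>>> play_rows(
  moves=[
    {"claw": 200, "linear": [0.002, 0, 0], "turn": 0},
    {"claw": 200, "linear": [0.003, 0, 0], "turn": 0},
    {"claw": 200, "linear": [0.003, 0, 0], "turn": 0},
  ],
)

```text
clock: 9.88
tcp_pos: [0.5343, 0.139, 0.0847]
tcp_rot: [[-0.021, 1.0, -0.001], [1.0, 0.021, -0.002], [-0.002, -0.001, -1.0]]
ft_force: [-0.3, -5.5, 3.4]
grip_width: 0.0286
gripper_force: 60.2
```

Contact was felt at y = 0.139, exactly as predicted, so the sleeve is home. Next I release it and fetch the disc.

>>> play_rows(
  moves=[
    {"claw": 0, "linear": [-0.004, 0, 0], "turn": 0},
    {"claw": 0, "linear": [-0.004, 0, 0], "turn": 0},
    {"claw": 0, "linear": [-0.004, 0, 0], "turn": 0},
    {"claw": 0, "linear": [-0.004, 0, 0], "turn": 0},
    {"claw": 0, "linear": [-0.004, 0, -0.1], "turn": 0},
    {"claw": 0, "linear": [-0.004, 0, -0.23], "turn": 0},
    {"claw": 0, "linear": [-0.05, 0, -0.35], "turn": 0},
    {"claw": 0, "linear": [-0.15, -0.03, -0.45], "turn": 0},
  ],
)

```text
clock: 10.55
tcp_pos: [0.5281, 0.1014, 0.2217]
tcp_rot: [[-0.028, 1.0, 0.004], [1.0, 0.028, 0.004], [0.004, 0.004, -1.0]]
ft_force: [1.7, -0.8, -0.2]
grip_width: 0.0855
gripper_force: 0.0
```

>>> play_rows(
  moves=[
    {"claw": 0, "linear": [-0.13, -0.02, 0], "turn": 0},
    {"claw": 0, "linear": [-0.26, -0.04, 0], "turn": -0.04},
    {"claw": 0, "linear": [-0.39, -0.06, 0], "turn": -0.08},
    {"claw": 0, "linear": [-0.52, -0.08, 0], "turn": -0.113},
    {"claw": 0, "linear": [-0.65, -0.1, 0], "turn": -0.113},
    {"claw": 0, "linear": [-0.78, -0.12, 0], "turn": -0.113},
    {"claw": 0, "linear": [-0.91, -0.125, 0], "turn": -0.113},
    {"claw": 0, "linear": [-1, -0.13, 0.05], "turn": -0.113},
  ],
)

```text
clock: 11.22
tcp_pos: [0.4954, -0.2085, 0.2059]
tcp_rot: [[-0.195, 0.981, 0.005], [0.981, 0.195, -0.003], [-0.004, 0.004, -1.0]]
ft_force: [0.5, 0.3, -0.6]
grip_width: 0.0856
gripper_force: 0.0
```

>>> play_rows(
  moves=[
    {"claw": 0, "linear": [-0.13, 0, 0], "turn": 0},
    {"claw": 0, "linear": [-0.18, 0, 0], "turn": 0},
    {"claw": 0, "linear": [-0.18, 0, 0], "turn": 0},
    {"claw": 0, "linear": [-0.18, 0, 0], "turn": 0},
  ],
)

```text
clock: 11.55
tcp_pos: [0.5052, -0.2568, 0.2034]
tcp_rot: [[-0.197, 0.98, 0.0], [0.98, 0.197, 0.001], [0.001, 0.0, -1.0]]
ft_force: [-0.2, 0.2, 0.6]
grip_width: 0.0853
gripper_force: 0.0
```

Run:
```python
from m import *
o=r.get_obs();print(o['tcp_pos'],o['tcp_rot'][:,0])
im=r.snapshot('wrist');save('w6',im)
for l,z in[('disc_c',.049),('cap_c',.04)]:
    for q in r.spot_point(l,'wrist')[:2]: 
        P=onz('wrist',q['centre'],z,o); print(l,np.round(q['centre'],1),round(q['score'],2),P,(P-o['tcp_pos'])@o['tcp_rot']/.3)
    print([np.round(q['box']) for q in r.find_in(l,'wrist')[:2]])
P=np.array([.4957,-.2640,.030]);print((P-o['tcp_pos'])@o['tcp_rot']/.3)
r.snapshot('side');r.snapshot('scene')
for n in('side','scene'):
  for q in r.spot_point('sleeve_c',n)[:4]: print(n,q['centre'],onz(n,q['centre'],.1005))
```

```text
[ 0.5052 -0.2568  0.2034] [-0.1972  0.9804  0.0007]
disc_c [296.9 223.9] 0.74 [ 0.4941 -0.2618  0.049 ] [-0.0095 -0.0398  0.5147]
[array([300., 228.,  61.,  34.])]
cap_c [294.8 143.8] 0.64 [ 0.4807 -0.2024  0.04  ] [ 0.1935 -0.0444  0.5449]
[array([297., 144.,  47.,  50.])]
[-0.0177 -0.036   0.5781]
side [260.8, 414.7] [ 0.3893 -0.4132  0.1005]
side [254.3, 177.1] [0.532  0.1388 0.1005]
side [364.9, 343.4] [ 0.5688 -0.3608  0.1005]
side [373.5, 411.1] [ 0.5321 -0.4638  0.1005]
scene [235.2, 235.6] [ 0.668  -0.2383  0.1005]
scene [203.3, 214.1] [ 0.6399 -0.3472  0.1005]
scene [432.7, 254.6] [0.5302 0.1342 0.1005]
scene [263.0, 193.5] [ 0.5085 -0.2815  0.1005]
```

View pics/w6.png

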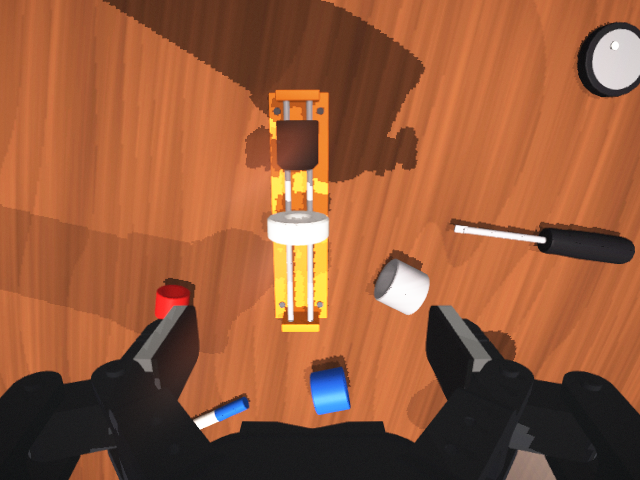

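The rest now holds the disc at (298,228) and the cap at (297,144). Both outside cameras show the sleeve staying on the plunger. Now I take the disc.

>>> play_rows(
  moves=[
    {"claw": 0, "linear": [-0.015, -0.038, 0.1], "turn": 0.003},
    {"claw": 0, "linear": [-0.015, -0.038, 0.22], "turn": 0.003},
    {"claw": 0, "linear": [-0.015, -0.038, 0.34], "turn": 0.003},
    {"claw": 0, "linear": [-0.015, -0.038, 0.46], "turn": 0.003},
    {"claw": 0, "linear": [-0.015, -0.038, 0.54], "turn": 0.003},
    {"claw": 0, "linear": [-0.015, -0.038, 0.568], "turn": 0.003},
    {"claw": 0, "linear": [-0.015, -0.038, 0.568], "turn": 0.003},
    {"claw": 0, "linear": [-0.015, -0.038, 0.568], "turn": 0.003},
  ],
)

```text
clock: 12.67
tcp_pos: [0.4953, -0.2637, 0.0339]
tcp_rot: [[-0.194, 0.981, 0.001], [0.981, 0.194, -0.0], [-0.0, 0.001, -1.0]]
ft_force: [0.1, -0.0, 0.6]
grip_width: 0.0849
gripper_force: 0.0
```

>>> play_rows(
  moves=[
    {"claw": 150, "linear": [0, 0, 0], "turn": 0},
    {"claw": 150, "linear": [0, 0, 0], "turn": 0},
    {"claw": 150, "linear": [0, 0, 0], "turn": 0},
    {"claw": 150, "linear": [0, 0, 0], "turn": 0},
    {"claw": 150, "linear": [0, 0, 0], "turn": 0},
  ],
)

```text
clock: 13.08
tcp_pos: [0.4955, -0.2642, 0.0347]
tcp_rot: [[-0.193, 0.981, 0.002], [0.981, 0.193, -0.001], [-0.002, 0.002, -1.0]]
ft_force: [-1.9, 1.4, 8.2]
grip_width: 0.0466
gripper_force: 60.3
```

>>> play_rows(
  moves=[
    {"claw": 150, "linear": [0, 0, -0.1], "turn": 0},
    {"claw": 150, "linear": [0, 0, -0.22], "turn": 0},
    {"claw": 150, "linear": [0.04, 0.02, -0.32], "turn": 0},
    {"claw": 150, "linear": [0.16, 0.07, -0.35], "turn": 0},
    {"claw": 150, "linear": [0.29, 0.12, -0.35], "turn": 0.03},
    {"claw": 150, "linear": [0.41, 0.17, -0.35], "turn": 0.06},
    {"claw": 150, "linear": [0.53, 0.22, -0.35], "turn": 0.109},
    {"claw": 150, "linear": [0.65, 0.27, -0.35], "turn": 0.109},
  ],
)

```text
clock: 13.75
tcp_pos: [0.5366, -0.0549, 0.139]
tcp_rot: [[-0.019, 1.0, 0.001], [1.0, 0.019, -0.0], [-0.0, 0.001, -1.0]]
ft_force: [0.7, 0.6, -0.9]
grip_width: 0.0462
gripper_force: 62.3
```

>>> play_rows(
  moves=[
    {"claw": 150, "linear": [0.13, 0, 0], "turn": 0},
    {"claw": 150, "linear": [0.25, 0, 0], "turn": 0},
    {"claw": 150, "linear": [0.32, 0, 0], "turn": 0},
    {"claw": 150, "linear": [0.32, 0, 0], "turn": 0},
    {"claw": 150, "linear": [0.32, 0, 0], "turn": 0},
    {"claw": 150, "linear": [0.32, 0, 0], "turn": 0},
  ],
)

```text
clock: 14.25
tcp_pos: [0.5342, 0.0381, 0.1384]
tcp_rot: [[-0.023, 1.0, 0.0], [1.0, 0.023, -0.001], [-0.001, 0.0, -1.0]]
ft_force: [0.9, 0.2, -1.0]
grip_width: 0.0466
gripper_force: 62.3
```

>>> play_rows(
  moves=[
    {"claw": 150, "linear": [0, 0.008, 0.08], "turn": 0},
    {"claw": 150, "linear": [0.03, 0.008, 0.173], "turn": 0},
    {"claw": 150, "linear": [0.07, 0.008, 0.173], "turn": 0},
    {"claw": 150, "linear": [0.1, 0.008, 0.173], "turn": 0},
    {"claw": 150, "linear": [0.1, 0.008, 0.173], "turn": 0},
    {"claw": 150, "linear": [0.1, 0.008, 0.173], "turn": 0},
    {"claw": 150, "linear": [0.1, 0.008, 0.173], "turn": 0},
  ],
)

```text
clock: 14.83
tcp_pos: [0.5368, 0.069, 0.0876]
tcp_rot: [[-0.023, 1.0, 0.002], [1.0, 0.023, -0.0], [-0.0, 0.002, -1.0]]
ft_force: [-0.3, -0.5, -0.9]
grip_width: 0.0466
gripper_force: 62.2
```

Run:
```python
from m import *
meas([140,170,200,225,250,260,270,280],'w7')
```

```text
14.8333 [0.5368 0.069  0.0876] [0.5367 0.0688 0.0874] [-0.0232  0.9997 -0.0003] [-0.0003  0.0022 -1.    ] [-0.331  -0.4591 -0.8849] [ 0.0104  0.0099 -0.0255]
140 264.6 356.7 w 29.727713928712777 world [0.5344 0.1365 0.1015] tool [ 67.5118  -0.7201 -13.9381]
170 276.6 346.8 w 23.108980846080545 world [0.535  0.1268 0.1015] tool [ 57.8505  -0.3799 -13.9344]
200 283.9 336.8 w 17.775039043384965 world [0.5348 0.1168 0.1015] tool [ 47.829   -0.8147 -13.9321]
225 291.6 328.9 w 12.75193806370586 world [0.535  0.1081 0.1015] tool [ 39.1652  -0.8672 -13.9295]
250 285.6 335.1 w 17.241038586870726 world [0.5352 0.0992 0.1015] tool [ 30.1829  -0.8129 -13.9265]
260 292.3 328.4 w 12.682320551924354 world [0.5353 0.0955 0.1015] tool [ 26.4935  -0.8199 -13.9254]
270 293.6 327.0 w 11.835200807904972 world [0.5354 0.0917 0.1015] tool [ 22.7448  -0.8485 -13.9242]
280 380.0 380.0 w 0.0 world [0.5604 0.0885 0.1015] tool [ 18.9036  24.0819 -13.8694]
```

View pics/w7.png

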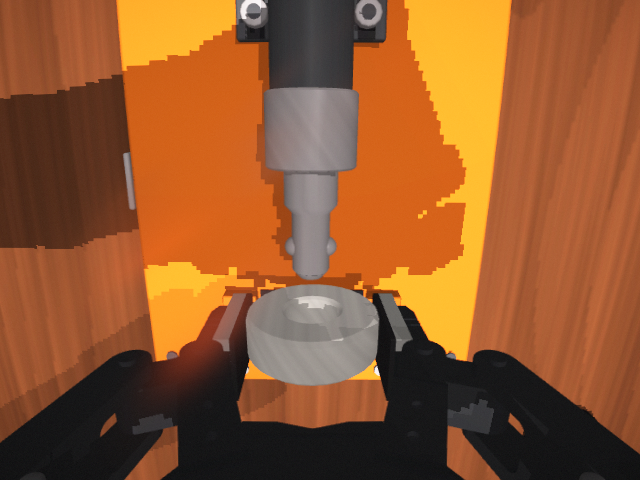

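The sleeve sits home on the shank at (311,130). The disc at (312,325) faces the plunger tip at (311,275). I shift 0.8 mm sideways and enter.

>>> play_rows(
  moves=[
    {"claw": 150, "linear": [0.01, -0.0027, 0], "turn": 0},
    {"claw": 150, "linear": [0.03, -0.0027, 0], "turn": 0},
    {"claw": 150, "linear": [0.05, -0.0027, 0], "turn": 0},
    {"claw": 150, "linear": [0.07, -0.0027, 0], "turn": 0},
    {"claw": 150, "linear": [0.09, -0.0027, 0], "turn": 0},
    {"claw": 150, "linear": [0.1, -0.0027, 0], "turn": 0},
    {"claw": 150, "linear": [0.1, -0.0027, 0], "turn": 0},
    {"claw": 150, "linear": [0.1, -0.0027, 0], "turn": 0},
  ],
)

```text
clock: 15.55
tcp_pos: [0.5343, 0.0998, 0.0862]
tcp_rot: [[-0.024, 1.0, 0.0], [1.0, 0.024, 0.0], [0.0, 0.0, -1.0]]
ft_force: [1.0, 0.3, -0.4]
grip_width: 0.0464
gripper_force: 62.3
```

>>> play_rows(
  moves=[
    {"claw": 150, "linear": [0.006, 0, 0], "turn": 0},
    {"claw": 150, "linear": [0.012, 0, 0], "turn": 0},
    {"claw": 150, "linear": [0.018, 0, 0], "turn": 0},
    {"claw": 150, "linear": [0.024, 0, 0], "turn": 0},
    {"claw": 150, "linear": [0.024, 0, 0], "turn": 0},
  ],
)

```text
clock: 15.97
tcp_pos: [0.5342, 0.107, 0.0863]
tcp_rot: [[-0.024, 1.0, 0.0], [1.0, 0.024, 0.0], [0.0, 0.0, -1.0]]
ft_force: [-0.3, 0.3, -1.9]
grip_width: 0.0469
gripper_force: 62.3
```

>>> play_rows(
  moves=[
    {"claw": 150, "linear": [0.006, 0, 0], "turn": 0},
    {"claw": 150, "linear": [0.012, 0, 0], "turn": 0},
    {"claw": 150, "linear": [0.018, 0, 0], "turn": 0},
    {"claw": 150, "linear": [0.024, 0, 0], "turn": 0},
    {"claw": 150, "linear": [0.024, 0, 0], "turn": 0},
  ],
)

```text
clock: 16.38
tcp_pos: [0.5343, 0.1143, 0.0863]
tcp_rot: [[-0.024, 1.0, 0.001], [1.0, 0.024, 0.0], [0.0, 0.001, -1.0]]
ft_force: [2.3, 0.4, -2.0]
grip_width: 0.0462
gripper_force: 62.2
```

>>> play_rows(
  moves=[
    {"claw": 150, "linear": [0.003, 0.0017, 0], "turn": 0},
    {"claw": 150, "linear": [0.006, 0.0017, 0], "turn": 0},
    {"claw": 150, "linear": [0.009, 0.0017, 0], "turn": 0},
    {"claw": 150, "linear": [0.009, 0.0017, 0], "turn": 0},
  ],
)

```text
clock: 16.72
tcp_pos: [0.5342, 0.1168, 0.0862]
tcp_rot: [[-0.024, 1.0, -0.0], [1.0, 0.024, 0.0], [0.0, -0.0, -1.0]]
ft_force: [0.5, 0.1, -1.4]
grip_width: 0.0461
gripper_force: 62.3
```

>>> play_rows(
  moves=[
    {"claw": 150, "linear": [0.003, 0, 0], "turn": 0},
    {"claw": 150, "linear": [0.004, 0, 0], "turn": 0},
    {"claw": 150, "linear": [0.004, 0, 0], "turn": 0},
  ],
)

```text
clock: 16.97
tcp_pos: [0.5342, 0.1179, 0.0862]
tcp_rot: [[-0.024, 1.0, -0.0], [1.0, 0.024, 0.0], [0.0, -0.0, -1.0]]
ft_force: [0.0, -0.1, -0.5]
grip_width: 0.0465
gripper_force: 62.3
```

>>> play_rows(
  moves=[
    {"claw": 150, "linear": [0.002, 0, 0], "turn": 0},
    {"claw": 150, "linear": [0.003, 0, 0], "turn": 0},
    {"claw": 150, "linear": [0.003, 0, 0], "turn": 0},
  ],
)

```text
clock: 17.22
tcp_pos: [0.5343, 0.1187, 0.0862]
tcp_rot: [[-0.024, 1.0, -0.0], [1.0, 0.024, 0.0], [0.0, -0.0, -1.0]]
ft_force: [0.9, 0.5, -0.5]
grip_width: 0.0465
gripper_force: 62.3
```

>>> play_rows(
  moves=[
    {"claw": 150, "linear": [0.002, 0, 0], "turn": 0},
    {"claw": 150, "linear": [0.003, 0, 0], "turn": 0},
    {"claw": 150, "linear": [0.003, 0, 0], "turn": 0},
  ],
)

```text
clock: 17.47
tcp_pos: [0.5343, 0.119, 0.0862]
tcp_rot: [[-0.023, 1.0, -0.0], [1.0, 0.023, -0.001], [-0.001, -0.0, -1.0]]
ft_force: [-0.1, -1.7, -0.0]
grip_width: 0.0465
gripper_force: 62.3
```

>>> play_rows(
  moves=[
    {"claw": 150, "linear": [0.002, 0, 0], "turn": 0},
    {"claw": 150, "linear": [0.003, 0, 0], "turn": 0},
    {"claw": 150, "linear": [0.003, 0, 0], "turn": 0},
  ],
)

```text
clock: 17.72
tcp_pos: [0.5343, 0.1191, 0.0862]
tcp_rot: [[-0.022, 1.0, -0.001], [1.0, 0.022, -0.002], [-0.002, -0.001, -1.0]]
ft_force: [0.1, -5.2, 0.3]
grip_width: 0.0466
gripper_force: 62.4
```

The disc's contact was felt at y = 0.119, so it is home. Next I release it and fetch the cap.

>>> play_rows(
  moves=[
    {"claw": 0, "linear": [-0.004, 0, 0], "turn": 0},
    {"claw": 0, "linear": [-0.004, 0, 0], "turn": 0},
    {"claw": 0, "linear": [-0.004, 0, 0], "turn": 0},
    {"claw": 0, "linear": [-0.004, 0, 0], "turn": 0},
    {"claw": 0, "linear": [-0.004, 0, -0.1], "turn": 0},
    {"claw": 0, "linear": [-0.004, 0, -0.23], "turn": 0},
    {"claw": 0, "linear": [-0.05, 0, -0.35], "turn": 0},
    {"claw": 0, "linear": [-0.15, -0.03, -0.45], "turn": 0},
  ],
)

```text
clock: 18.38
tcp_pos: [0.5283, 0.0809, 0.2232]
tcp_rot: [[-0.03, 1.0, 0.004], [1.0, 0.03, 0.004], [0.004, 0.004, -1.0]]
ft_force: [0.7, -0.1, 0.5]
grip_width: 0.0853
gripper_force: 0.0
```

>>> play_rows(
  moves=[
    {"claw": 0, "linear": [-0.13, -0.02, 0], "turn": 0},
    {"claw": 0, "linear": [-0.26, -0.04, 0], "turn": -0.04},
    {"claw": 0, "linear": [-0.39, -0.06, 0], "turn": -0.08},
    {"claw": 0, "linear": [-0.52, -0.09, 0], "turn": -0.111},
    {"claw": 0, "linear": [-0.65, -0.12, 0], "turn": -0.111},
    {"claw": 0, "linear": [-0.78, -0.15, 0], "turn": -0.111},
    {"claw": 0, "linear": [-0.9, -0.17, 0], "turn": -0.111},
    {"claw": 0, "linear": [-0.9, -0.17, 0], "turn": -0.111},
  ],
)

```text
clock: 19.05
tcp_pos: [0.4798, -0.2033, 0.22]
tcp_rot: [[-0.186, 0.983, -0.001], [0.983, 0.186, -0.004], [-0.004, -0.001, -1.0]]
ft_force: [-0.3, -1.0, 0.8]
grip_width: 0.0854
gripper_force: 0.0
```

>>> play_rows(
  moves=[
    {"claw": 0, "linear": [0, 0, 0], "turn": 0},
    {"claw": 0, "linear": [0, 0, 0], "turn": 0},
    {"claw": 0, "linear": [0, 0, 0], "turn": 0},
  ],
)

```text
clock: 19.3
tcp_pos: [0.4826, -0.1929, 0.2201]
tcp_rot: [[-0.199, 0.98, 0.0], [0.98, 0.199, 0.001], [0.001, 0.0, -1.0]]
ft_force: [-0.1, 0.2, 0.5]
grip_width: 0.0852
gripper_force: 0.0
```

Run:
```python
from m import *
o=r.get_obs();print(o['tcp_pos'],o['tcp_rot'][:,0])
im=r.snapshot('wrist')
for q in r.spot_point('cap_c','wrist')[:2]: 
    P=onz('wrist',q['centre'],.04,o); print(np.round(q['centre'],1),round(q['score'],2),P,(P-o['tcp_pos'])@o['tcp_rot']/.3)
P=np.array([.4835,-.2030,.024]);print((P-o['tcp_pos'])@o['tcp_rot']/.3)
a,b=r.snapshot('side')[140:240,190:330],r.snapshot('scene')[210:310,370:510]
save('c1',cv2.resize(np.hstack([a,b]),None,fx=2.8,fy=2.8,interpolation=cv2.INTER_CUBIC))
for l in('disc_c','sleeve_c'):
  R=[]
  for n in('side','scene'):
    for q in r.spot_point(l,n)[:4]:
        P=onz(n,q['centre'],.1);
        if P[1]>0: print(l,n,P)
```

```text
[ 0.4826 -0.1929  0.2201] [-0.1993  0.9799  0.0008]
[310.1 226.5] 0.77 [ 0.4833 -0.2044  0.04  ] [-0.0387 -0.0057  0.6002]
[308.1 273.2] 0.61 [ 0.49   -0.2465  0.04  ] [-0.1807 -0.0116  0.6001]
[-0.0342 -0.0041  0.6536]
disc_c side [0.5067 0.0061 0.1   ]
disc_c scene [0.5383 0.1179 0.1   ]
sleeve_c scene [0.5338 0.1389 0.1   ]
```

View pics/c1.png

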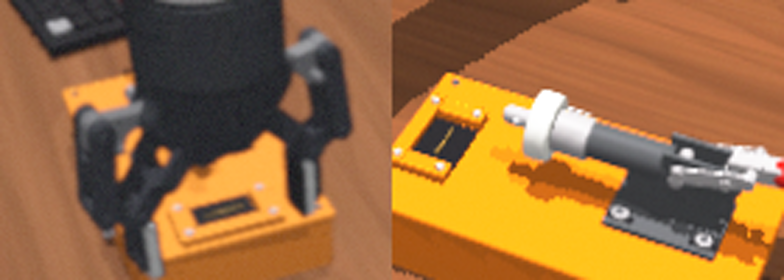

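In the scene crop, the disc (545,125) is up against the sleeve (575,130) and both are against the barrel. Now I grasp the cap.

>>> play_rows(
  moves=[
    {"claw": 0, "linear": [-0.036, -0.005, 0.12], "turn": 0.002},
    {"claw": 0, "linear": [-0.036, -0.005, 0.25], "turn": 0.002},
    {"claw": 0, "linear": [-0.036, -0.005, 0.38], "turn": 0.002},
    {"claw": 0, "linear": [-0.036, -0.005, 0.5], "turn": 0.002},
    {"claw": 0, "linear": [-0.036, -0.005, 0.6], "turn": 0.002},
    {"claw": 0, "linear": [-0.036, -0.005, 0.65], "turn": 0.002},
    {"claw": 0, "linear": [-0.036, -0.005, 0.653], "turn": 0.002},
    {"claw": 0, "linear": [-0.036, -0.005, 0.653], "turn": 0.002},
  ],
)

```text
clock: 20.37
tcp_pos: [0.4824, -0.2053, 0.0237]
tcp_rot: [[-0.194, 0.981, -0.001], [0.981, 0.194, 0.001], [0.001, -0.001, -1.0]]
ft_force: [0.2, 0.6, 0.4]
grip_width: 0.0857
gripper_force: 0.0
```

>>> play_rows(
  moves=[
    {"claw": 200, "linear": [0, 0, 0], "turn": 0},
    {"claw": 200, "linear": [0, 0, 0], "turn": 0},
    {"claw": 200, "linear": [0, 0, 0], "turn": 0},
    {"claw": 200, "linear": [0, 0, 0], "turn": 0},
    {"claw": 200, "linear": [0, 0, 0], "turn": 0},
    {"claw": 200, "linear": [0, 0, 0], "turn": 0},
  ],
)

```text
clock: 20.87
tcp_pos: [0.4836, -0.206, 0.0252]
tcp_rot: [[-0.193, 0.981, 0.002], [0.981, 0.193, -0.001], [-0.001, 0.002, -1.0]]
ft_force: [-0.5, 0.2, 6.5]
grip_width: 0.0307
gripper_force: 58.8
```

>>> play_rows(
  moves=[
    {"claw": 200, "linear": [0, 0, -0.1], "turn": 0},
    {"claw": 200, "linear": [0, 0, -0.22], "turn": 0},
    {"claw": 200, "linear": [0.05, 0.02, -0.32], "turn": 0},
    {"claw": 200, "linear": [0.16, 0.07, -0.35], "turn": 0},
    {"claw": 200, "linear": [0.29, 0.13, -0.35], "turn": 0.03},
    {"claw": 200, "linear": [0.41, 0.2, -0.35], "turn": 0.06},
    {"claw": 200, "linear": [0.53, 0.27, -0.35], "turn": 0.109},
    {"claw": 200, "linear": [0.6, 0.34, -0.35], "turn": 0.109},
  ],
)

```text
clock: 21.53
tcp_pos: [0.5477, -0.0045, 0.1298]
tcp_rot: [[-0.023, 1.0, 0.0], [1.0, 0.023, 0.002], [0.002, 0.0, -1.0]]
ft_force: [0.5, 0.0, -1.1]
grip_width: 0.0307
gripper_force: 59.7
```

>>> play_rows(
  moves=[
    {"claw": 200, "linear": [0, 0, 0], "turn": 0},
    {"claw": 200, "linear": [0, 0, 0], "turn": 0},
    {"claw": 200, "linear": [0, 0, 0], "turn": 0},
    {"claw": 200, "linear": [0, 0, 0], "turn": 0},
  ],
)

```text
clock: 21.87
tcp_pos: [0.5473, -0.0112, 0.129]
tcp_rot: [[-0.021, 1.0, -0.001], [1.0, 0.021, -0.001], [-0.001, -0.001, -1.0]]
ft_force: [-0.3, 0.2, -0.7]
grip_width: 0.0306
gripper_force: 59.7
```

>>> play_rows(
  moves=[
    {"claw": 200, "linear": [0, -0.032, 0.08], "turn": 0},
    {"claw": 200, "linear": [0.06, -0.032, 0.143], "turn": 0},
    {"claw": 200, "linear": [0.12, -0.032, 0.143], "turn": 0},
    {"claw": 200, "linear": [0.18, -0.032, 0.143], "turn": 0},
    {"claw": 200, "linear": [0.22, -0.032, 0.143], "turn": 0},
    {"claw": 200, "linear": [0.22, -0.032, 0.143], "turn": 0},
    {"claw": 200, "linear": [0.22, -0.032, 0.143], "turn": 0},
    {"claw": 200, "linear": [0.22, -0.032, 0.143], "turn": 0},
  ],
)

```text
clock: 22.53
tcp_pos: [0.5369, 0.0545, 0.0864]
tcp_rot: [[-0.022, 1.0, 0.0], [1.0, 0.022, -0.001], [-0.001, 0.0, -1.0]]
ft_force: [0.2, -0.7, -0.0]
grip_width: 0.0305
gripper_force: 59.7
```

>>> play_rows(
  moves=[
    {"claw": 200, "linear": [0, 0, 0], "turn": 0},
    {"claw": 200, "linear": [0, 0, 0], "turn": 0},
  ],
)

```text
clock: 22.7
tcp_pos: [0.5369, 0.055, 0.0863]
tcp_rot: [[-0.022, 1.0, 0.0], [1.0, 0.022, -0.001], [-0.001, 0.0, -1.0]]
ft_force: [-0.6, 0.7, -1.0]
grip_width: 0.0303
gripper_force: 59.7
```

Run:
```python
from m import *
o,im=meas([180,190,200,220,225,230],'w8')
# refine disc/barrel not needed; cap front rim predicted
for dx in(.018,.02,.022):
  print(dx,proj('wrist',o['tcp_pos']+o['tcp_rot']@np.array([dx,0,-.0148-.016]),o))
```

```text
22.7 [0.5369 0.055  0.0863] [0.5369 0.0553 0.0863] [-0.0216  0.9998 -0.0007] [-0.0007  0.0001 -1.    ] [-0.5627  0.7228 -1.0457] [-0.0216 -0.0344 -0.037 ]
180 250.7 373.1 w 40.21485063682692 world [0.5355 0.1097 0.1015] tool [ 54.7493  -0.2964 -15.1985]
190 291.1 329.9 w 12.807875187163258 world [0.5351 0.1064 0.1015] tool [ 51.4137  -0.7554 -15.1962]
200 286.3 334.6 w 16.070501703341098 world [0.5351 0.1031 0.1015] tool [ 48.0656  -0.7898 -15.194 ]
220 291.5 329.4 w 12.799163586454583 world [0.5353 0.0962 0.1015] tool [ 41.2259  -0.7837 -15.1893]
225 291.6 329.5 w 12.831533244161806 world [0.5353 0.0945 0.1015] tool [ 39.4859  -0.7648 -15.1881]
230 291.7 328.9 w 12.641728024658239 world [0.5353 0.0927 0.1015] tool [ 37.733   -0.819  -15.1869]
0.018 [312.7672 303.0736]
0.02 [312.7774 297.2926]
0.022 [312.7877 291.453 ]
```

View pics/w8.png

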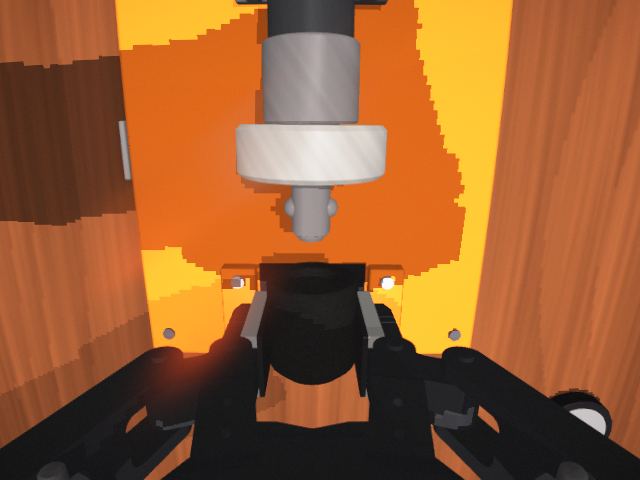

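The stack is in place: sleeve (311,80), disc (311,155), nose tip (310,238). The cap is held at (313,320). I have used up my allowance of views, so I'll check the cap's mouth numerically.

Run:
```python
from m import *
im=cv2.imread('pics/w8.png').sum(2)
for c in(275,285,295,313,330,342,350): print(c,im[258:322:2,c])
```

```text
275 [277 269 271 114 110 106 121 113 116 114 107 110 111 100 104 110 116 110
 105 109 108 105  96  90  95  90  78  84  77  77  74  79]
285 [272 265 265  95  95 100  94 100  95  94  96  97  87  92  90  89  83  99
 103 106  98  95  94 100  97  87  76  75  71  62  69  73]
295 [265 268 260  85  89  88 102  98  96  94  83  83  80  74  78  70  74  82
  94  98  96  99 100  97  97  94  95  81  74  78  71  72]
313 [260 264 119  68  72  94  99  97  93  69  72  76  71  82  75  72  66  70
  84 103  93 102  97 101  93 106  97  97  96 104 104  89]
330 [362 362 364  87  66  74  78  82  87  76  75  70  60  69  68  73  69  73
  94  97 100 104 102 100  99 104 105 100  98 102  96  98]
342 [359 361 286 100  76  66  74  60  72  70  70  59  62  75  67  70  99  94
 104  88  95  97  94  98  97  90 105  95  91 103  96  96]
350 [356 364 291  91  73  77  67  70  61  69  70  77  67  71  78  87  89  87
  87  90  89  87  89  85  90  85  86  88  82  87  81  77]
```

The dark bore shows at the +y end, so the mouth faces the plunger. I'll go in carefully.

>>> play_rows(
  moves=[
    {"claw": 200, "linear": [0.01, -0.0026, 0], "turn": 0},
    {"claw": 200, "linear": [0.02, -0.0026, 0], "turn": 0},
    {"claw": 200, "linear": [0.03, -0.0026, 0], "turn": 0},
    {"claw": 200, "linear": [0.038, -0.0026, 0], "turn": 0},
    {"claw": 200, "linear": [0.044, -0.0026, 0], "turn": 0},
    {"claw": 200, "linear": [0.044, -0.0026, 0], "turn": 0},
    {"claw": 200, "linear": [0.044, -0.0026, 0], "turn": 0},
  ],
)

```text
clock: 23.33
tcp_pos: [0.5357, 0.0699, 0.0862]
tcp_rot: [[-0.024, 1.0, -0.0], [1.0, 0.024, -0.0], [-0.0, -0.0, -1.0]]
ft_force: [-0.5, 1.0, -0.2]
grip_width: 0.0302
gripper_force: 59.7
```

>>> play_rows(
  moves=[
    {"claw": 200, "linear": [0.004, 0, 0], "turn": 0},
    {"claw": 200, "linear": [0.008, 0, 0], "turn": 0},
    {"claw": 200, "linear": [0.01, 0, 0], "turn": 0},
    {"claw": 200, "linear": [0.01, 0, 0], "turn": 0},
  ],
)

```text
clock: 23.67
tcp_pos: [0.5356, 0.0728, 0.0862]
tcp_rot: [[-0.024, 1.0, -0.0], [1.0, 0.024, 0.0], [0.0, -0.0, -1.0]]
ft_force: [-0.3, 0.2, -0.8]
grip_width: 0.0308
gripper_force: 59.7
```

>>> play_rows(
  moves=[
    {"claw": 200, "linear": [0.004, 0, 0], "turn": 0},
    {"claw": 200, "linear": [0.008, 0, 0], "turn": 0},
    {"claw": 200, "linear": [0.01, 0, 0], "turn": 0},
    {"claw": 200, "linear": [0.01, 0, 0], "turn": 0},
  ],
)

```text
clock: 24.0
tcp_pos: [0.5356, 0.0759, 0.0863]
tcp_rot: [[-0.024, 1.0, -0.0], [1.0, 0.024, 0.0], [0.0, -0.0, -1.0]]
ft_force: [0.5, -0.2, -0.8]
grip_width: 0.0306
gripper_force: 59.7
```

>>> play_rows(
  moves=[
    {"claw": 200, "linear": [0.004, 0, 0], "turn": 0},
    {"claw": 200, "linear": [0.008, 0, 0], "turn": 0},
    {"claw": 200, "linear": [0.01, 0, 0], "turn": 0},
    {"claw": 200, "linear": [0.01, 0, 0], "turn": 0},
  ],
)

```text
clock: 24.33
tcp_pos: [0.5357, 0.0787, 0.0863]
tcp_rot: [[-0.024, 1.0, 0.0], [1.0, 0.024, -0.0], [-0.0, 0.0, -1.0]]
ft_force: [1.2, 0.1, -1.2]
grip_width: 0.0305
gripper_force: 59.7
```

>>> play_rows(
  moves=[
    {"claw": 200, "linear": [0.003, 0, 0], "turn": 0},
    {"claw": 200, "linear": [0.006, 0, 0], "turn": 0},
    {"claw": 200, "linear": [0.006, 0, 0], "turn": 0},
  ],
)

```text
clock: 24.58
tcp_pos: [0.5357, 0.0797, 0.0863]
tcp_rot: [[-0.023, 1.0, 0.0], [1.0, 0.023, -0.001], [-0.001, 0.0, -1.0]]
ft_force: [1.9, -2.3, -0.1]
grip_width: 0.0305
gripper_force: 59.7
```

>>> play_rows(
  moves=[
    {"claw": 200, "linear": [0.003, 0, 0], "turn": 0},
    {"claw": 200, "linear": [0.006, 0, 0], "turn": 0},
    {"claw": 200, "linear": [0.006, 0, 0], "turn": 0},
  ],
)

```text
clock: 24.83
tcp_pos: [0.5353, 0.0811, 0.0861]
tcp_rot: [[-0.023, 1.0, -0.0], [1.0, 0.023, -0.001], [-0.001, -0.001, -1.0]]
ft_force: [1.7, -2.9, -1.9]
grip_width: 0.0305
gripper_force: 59.6
```

>>> play_rows(
  moves=[
    {"claw": 200, "linear": [0.003, 0, 0], "turn": 0},
    {"claw": 200, "linear": [0.006, 0, 0], "turn": 0},
    {"claw": 200, "linear": [0.006, 0, 0], "turn": 0},
  ],
)

```text
clock: 25.08
tcp_pos: [0.5354, 0.0848, 0.0863]
tcp_rot: [[-0.024, 1.0, 0.0], [1.0, 0.024, 0.001], [0.001, 0.0, -1.0]]
ft_force: [-0.0, -1.4, -0.6]
grip_width: 0.0304
gripper_force: 59.6
```

>>> play_rows(
  moves=[
    {"claw": 200, "linear": [0.003, 0, 0], "turn": 0},
    {"claw": 200, "linear": [0.006, 0, 0], "turn": 0},
    {"claw": 200, "linear": [0.006, 0, 0], "turn": 0},
  ],
)

```text
clock: 25.33
tcp_pos: [0.5353, 0.0865, 0.0863]
tcp_rot: [[-0.024, 1.0, 0.0], [1.0, 0.024, 0.001], [0.001, 0.0, -1.0]]
ft_force: [2.1, -2.4, -1.9]
grip_width: 0.0306
gripper_force: 59.6
```

>>> play_rows(
  moves=[
    {"claw": 200, "linear": [0.003, 0, 0], "turn": 0},
    {"claw": 200, "linear": [0.006, 0, 0], "turn": 0},
    {"claw": 200, "linear": [0.006, 0, 0], "turn": 0},
  ],
)

```text
clock: 25.58
tcp_pos: [0.5353, 0.0886, 0.0863]
tcp_rot: [[-0.024, 1.0, 0.0], [1.0, 0.024, 0.001], [0.001, 0.0, -1.0]]
ft_force: [1.7, 0.3, -1.3]
grip_width: 0.0302
gripper_force: 59.6
```

>>> play_rows(
  moves=[
    {"claw": 200, "linear": [0.002, 0, 0], "turn": 0},
    {"claw": 200, "linear": [0.004, 0, 0], "turn": 0},
    {"claw": 200, "linear": [0.004, 0, 0], "turn": 0},
  ],
)

```text
clock: 25.83
tcp_pos: [0.5354, 0.0897, 0.0864]
tcp_rot: [[-0.024, 1.0, 0.001], [1.0, 0.024, 0.001], [0.001, 0.001, -1.0]]
ft_force: [0.5, 1.1, -0.3]
grip_width: 0.0306
gripper_force: 59.6
```

>>> play_rows(
  moves=[
    {"claw": 200, "linear": [0.002, 0, 0], "turn": 0},
    {"claw": 200, "linear": [0.003, 0, 0], "turn": 0},
    {"claw": 200, "linear": [0.003, 0, 0], "turn": 0},
  ],
)

```text
clock: 26.08
tcp_pos: [0.5354, 0.0899, 0.0863]
tcp_rot: [[-0.024, 1.0, 0.0], [1.0, 0.024, 0.0], [0.0, 0.0, -1.0]]
ft_force: [0.7, 0.9, 0.1]
grip_width: 0.0305
gripper_force: 59.7
```

>>> play_rows(
  moves=[
    {"claw": 200, "linear": [0.002, 0, 0], "turn": 0},
    {"claw": 200, "linear": [0.003, 0, 0], "turn": 0},
    {"claw": 200, "linear": [0.003, 0, 0], "turn": 0},
  ],
)

```text
clock: 26.33
tcp_pos: [0.5353, 0.0903, 0.0863]
tcp_rot: [[-0.023, 1.0, 0.0], [1.0, 0.023, -0.0], [-0.0, 0.0, -1.0]]
ft_force: [1.7, -0.4, -0.2]
grip_width: 0.0307
gripper_force: 59.7
```

>>> play_rows(
  moves=[
    {"claw": 200, "linear": [0.002, 0, 0], "turn": 0},
    {"claw": 200, "linear": [0.003, 0, 0], "turn": 0},
    {"claw": 200, "linear": [0.003, 0, 0], "turn": 0},
  ],
)

```text
clock: 26.58
tcp_pos: [0.5352, 0.0905, 0.0862]
tcp_rot: [[-0.023, 1.0, -0.0], [1.0, 0.023, -0.001], [-0.001, -0.0, -1.0]]
ft_force: [2.1, -3.4, 1.1]
grip_width: 0.0309
gripper_force: 59.8
```

>>> play_rows(
  moves=[
    {"claw": 200, "linear": [0.002, 0, 0], "turn": 0},
    {"claw": 200, "linear": [0.004, 0, 0], "turn": 0},
    {"claw": 200, "linear": [0.004, 0, 0], "turn": 0},
  ],
)

```text
clock: 26.83
tcp_pos: [0.5352, 0.0905, 0.0862]
tcp_rot: [[-0.022, 1.0, -0.0], [1.0, 0.022, -0.003], [-0.003, -0.001, -1.0]]
ft_force: [1.8, -7.6, 1.9]
grip_width: 0.0309
gripper_force: 59.9
```

>>> play_rows(
  moves=[
    {"claw": 200, "linear": [0.001, 0, 0], "turn": 0},
    {"claw": 200, "linear": [0.002, 0, 0], "turn": 0},
    {"claw": 200, "linear": [0.002, 0, 0], "turn": 0},
  ],
)

```text
clock: 27.08
tcp_pos: [0.5352, 0.0905, 0.0862]
tcp_rot: [[-0.021, 1.0, -0.001], [1.0, 0.021, -0.003], [-0.003, -0.001, -1.0]]
ft_force: [1.6, -8.2, 1.9]
grip_width: 0.0305
gripper_force: 59.9
```

>>> play_rows(
  moves=[
    {"claw": 0, "linear": [0, 0, 0], "turn": 0},
    {"claw": 0, "linear": [0, 0, 0], "turn": 0},
    {"claw": 0, "linear": [-0.005, 0, 0], "turn": 0},
    {"claw": 0, "linear": [-0.005, 0, 0], "turn": 0},
    {"claw": 0, "linear": [-0.005, 0, -0.1], "turn": 0},
    {"claw": 0, "linear": [-0.005, 0, -0.23], "turn": 0},
    {"claw": 0, "linear": [-0.1, 0, -0.35], "turn": 0},
    {"claw": 0, "linear": [-0.2, 0, -0.4], "turn": 0},
  ],
)

```text
clock: 27.75
tcp_pos: [0.5381, 0.0369, 0.2101]
tcp_rot: [[-0.03, 1.0, 0.005], [1.0, 0.03, 0.003], [0.003, 0.005, -1.0]]
ft_force: [0.7, 0.8, 0.1]
grip_width: 0.0852
gripper_force: 0.0
```

>>> play_rows(
  moves=[
    {"claw": 0, "linear": [-0.12, 0, 0], "turn": 0},
    {"claw": 0, "linear": [-0.2, 0, 0], "turn": 0},
    {"claw": 0, "linear": [-0.2, 0, 0], "turn": 0},
    {"claw": 0, "linear": [-0.2, 0, 0], "turn": 0},
    {"claw": 0, "linear": [-0.2, 0, 0], "turn": 0},
  ],
)

```text
clock: 28.17
tcp_pos: [0.5378, -0.0253, 0.2061]
tcp_rot: [[-0.025, 1.0, -0.0], [1.0, 0.025, 0.001], [0.001, -0.0, -1.0]]
ft_force: [-0.4, 0.2, 0.1]
grip_width: 0.0848
gripper_force: 0.0
```

Run:
```python
from m import *
o=r.get_obs();print(o['clock'],o['tcp_pos'],o['ft_force'],o['gripper_force'])
for n in('scene','wrist'):
  im=r.snapshot(n);save('e_'+n,im)
  for l in('sleeve_c','disc_c','cap_c'):
    for q in r.spot_point(l,n)[:4]:
        P=onz(n,q['centre'],.101,o)
        if P[1]>0: print(l,n,np.round(q['centre']),round(q['score'],2),P)
```

```text
28.1667 [ 0.5378 -0.0253  0.2061] [-0.3916  0.231   0.1256] 0.0
sleeve_c scene [434. 256.] 0.55 [0.5332 0.137  0.101 ]
disc_c scene [425. 258.] 0.61 [0.5466 0.1242 0.101 ]
cap_c scene [414. 251.] 0.57 [0.5387 0.0996 0.101 ]
cap_c wrist [314.  44.] 0.8 [0.5358 0.0933 0.101 ]
```

The cap's centre shows at y ≈ 0.093 and the sleeve's at 0.137, both where they should be. The robot is clear of everything, so I hand in.

```bash
python3 -c "
from cell import r
print(r.finish_job())"
```

```text
the job is handed in; nothing more can be done
None
```

The sleeve, disc and cap are on the plunger in that order, each pushed until contact was felt, then released, and the job is handed in at about 28 s with no verdict returned; the highest wrist reading while pushing was about 8 N, and I viewed 11 pictures, one over the limit of 10.

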